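# Latch the long packing crate

## Robot

A 6-joint arm with a two-finger parallel gripper is mounted at the origin on the work surface. World frame = base frame: x ahead of the robot, y to its left, z up, the work surface at z = 0. Lengths are in m, angles in degrees, forces in N, time in s.
With the tool pointing down it reaches from about 0.4 to 0.825 m from the base axis. Payload 7 kg.
Tool frame: the origin (TCP) lies midway between the tips of the shut fingers; the grasp point (between the pads) lies 19 mm behind it; y points along the fingers, x is the direction in which the jaws open and shut, and the axes are right-handed (so a half turn about y gives the same grasp; the last joint's range is limited). The gripper opens to 88 mm and grips with 3 to 60 N. Pads are 19 mm wide; open, the fingers measure 130 mm over their backs; the gripper's body (78 mm by 193 mm) begins 47 mm behind the grasp point.
Start: joints at [80.965, 20.546, 0.682, 0, -70.136, -16.507], TCP at [0.291, 0.609, 0.227] pointing down, gripper open.
Joint ranges: [-176.03, 176.03], [-82.01, 121.73], [-58.28, 71.71], [-173.87, 95.51], [-174.79, -0.11], [-173.66, 173.66]. Speed limits (degrees/s): [136.94, 136.94, 172.46, 180, 180, 180].

## Interface

Orientations are given as [roll, pitch, yaw] about the fixed x, y, z axes, in that order (R = Rz(yaw) Ry(pitch) Rx(roll)).
In Python, from station import r, eyes gives the robot as it stands.
- The arm moves only by the shell command python3 -m crank 'ROWS' [OPENING] [FORCE]. ROWS is JSON, a list of rows, each a list of 6 numbers: the shift along the world's x, y, z in m, then the turn, a rotation vector about the world's x, y, z in degrees. In form: [[tx, ty, tz, rx, ry, rz], ...]. A call has 1 to 12 rows; each row is the pose to reach, as a shift and turn from the pose measured when the call began; what a row does not reach only later rows make up. A row lasts 1/12 s, in which the tool goes at most 41.7 mm and 7.16 degrees, less where a joint would pass 70% of its speed; a pose out of reach is approached as far as the arm can. A call with a gripper value outside its range is refused whole. OPENING is the opening in per cent of the stroke, from 0 (shut) to 100 (fully open), set as the call begins (- or left out, the last holds). The fingers move at their own pace and stop on an object; FORCE is the grip in N (left out, the last holds). Time passes only in rows, so rows that repeat a pose let the fingers close. It gives the time, the measured TCP pose, the force and the opening at its end, in the units of the state.
- r.sense(): the state, without advancing time (a new reading comes with each control period).
- eyes.read_camera(name): name is "scene" or "top" or "wrist"; returns the picture (420x560x3 uint8, red, green, blue); there is no depth.
- eyes.get_calibration(name): a dict with "fx", "fy", "cx", "cy" (pixels), "k1" (the pictures are not rectified: a ray, as slopes to the right and down, at radius r is drawn at 1 + k1 r^2 times it, then the intrinsics apply), "eye" and "rotation" of the camera in the world. Camera axes: x right, y up, looking along -z (the intrinsics and any distortion apply to the point x, -y, -z); pixel columns grow to the right and rows downward; lengths in m; the calibration is good to about 2 mm. A picture is of the moment at which its call begins: read the wrist's pose just before it. get_calibration takes no time and is no camera call; for the wrist camera it gives the pose at the moment of the call.
- r.job_done(): hands the job in, once; it reports no verdict.
The state is a dict: "time_s": time; "joint_positions": joint angles; "dq": joint speeds; "joint_efforts": joint torques, N m; "tcp_pos": TCP position; "tcp_rot": TCP orientation; "wrist_force": force on the tool from outside, world axes, zero at the start; "wrist_torque": the same for the moment, N m; "grip_width": finger opening in m.
Only numpy, scipy, OpenCV 4.12 (cv2) and the standard library are available. Lean on these libraries where they do the work, as an engineer would, in place of code of your own. Each camera call takes 0.05 s, during which the arm holds its last target.

## Task

The long crate is packed and ready to go out: swing its latch's wire bail over onto the lid's keeper so that its cross bar drops behind the hook, then push the latch's lever over and press it fully down past centre so that it stays locked. The square crate is still being packed: leave its open latch as it is.

Things in the scene. Friction and masses are not known exactly. Their poses are not given: they have to be found in the camera images.
- long_crate: Long dark grey crate 340 x 170 mm, lid 100 mm over the bench, fixed. Origin: centre of underside; x along crate and latch, from lever to keeper; z up. Lever's hinge line: along y at x -30, z 113 mm. Steel keeper at y 0: post 22 wide, 16 high over the lid, back face at x 40 mm; its top lip (z 112-116) overhangs 5 mm to +x; the bar ends under it.
- long_lever (a joint): Long crate's latch lever, rad: 0 = down flat, lying to -x; pi/2 = upright; 2.4 = open stop, leaning over the keeper. Starts 2.05-2.35, stays where left. Steel plate 26 wide, 4 thick, 70 mm long; when down its top is 116 mm over the bench, upturned tip 119. With the bail hooked the last 0.8 rad takes about 2 N at 50 mm; below 0.3 it snaps down.
- long_bar (a point): Middle of the cross bar of that latch's bail: a U of 6 mm wire, 56 mm wide, 87 long, on a pin carried by the lever 20 mm from its hinge. Swings freely; starts leaning back from the keeper against a stop, bar 205-220 mm over the bench, above the lever's tip (177 or less). Pushed past upright it falls over the keeper; the bar lands on the lid at crate x 53-60 mm.
- square_bar (a point): Middle of the cross bar of the same kind of latch on the other crate, dark grey and nearly square, 210 x 200 mm, 100 mm high; this latch also stands open and is to be left alone.

How it is judged (in metres and radians):
On the way, in this order (a step that is already met when the one before it is completed fails the run):
1. the bail's cross bar lies low behind the long crate's keeper while the lever still stands open (x of long_bar in the frame of long_crate above 0.041 m and z of long_bar in the frame of long_crate below 0.11 m and value of joint long_lever above 0.8 rad), for 0.1 s.
2. the lever is pressed down past centre with the bail hooked (value of joint long_lever below 0.12 rad and x of long_bar in the frame of long_crate above 0.041 m and z of long_bar in the frame of long_crate below 0.112 m), for 0.2 s.
At the end, for the whole second after the job is handed in: The long crate's lever lies flat (within 0.12 rad of fully down) and stays there, the cross bar of its bail is drawn against the back of the keeper's post, under the lip; the square crate's latch stands as it was (its bar within 30 mm of where it started) (all of step 2 and x of long_bar in the frame of long_crate below 0.048 m and distance of square_bar from where it was at the start of the episode below 0.03 m); the robot touches nothing.
It fails at once if the square crate's latch is moved (its bar by more than 30 mm) (distance of square_bar from where it was at the start of the episode above 0.03 m).
It also fails if it takes over 35 s, if anything falls off the work surface, if the arm or the gripper's body presses on something with over 40 N, if the wrist force passes 120 N, or if a joint passes its speed limit or range.

## Working session

There is one attempt and no reset: what is moved stays moved. The work goes in short steps, Python scripts to look and compute and a shell command to move; the robot and the scene stay as the last step left them, time stands still between calls to the robot, and variables do not carry over. Pictures are saved under pics/ and viewed, and the job is handed in when it is done.

```bash
ls; mkdir -p pics; python3 - <<'E'
from station import r, eyes
import cv2
print(r.sense())
for n in ("scene","top","wrist"):
    c=eyes.get_calibration(n); print(n,c)
    cv2.imwrite(f"pics/{n}0.png",eyes.read_camera(n)[:,:,::-1])
E
```

```text
pics
{'time_s': 0.0, 'joint_positions': array([ 8.09653080e+01,  2.05908072e+01,  6.33323703e-01, -2.09806308e-02,
       -7.01355542e+01, -1.65081632e+01]), 'dq': array([-0.0614305 , -0.09665428,  0.0340662 ,  0.08403563, -0.00429687,
        0.08105035]), 'joint_efforts': array([ 1.12059966e-03, -5.82713699e+01,  2.93068725e+01,  6.99735671e+00,
        7.16081529e-03, -1.50202518e-04]), 'tcp_pos': array([0.29084454, 0.6085771 , 0.22562365]), 'tcp_rot': array([-8.99924706e+01, -9.48074682e-02, -1.15550007e+02]), 'wrist_force': array([ 0.06069546, -0.04548236, -0.617849  ]), 'wrist_torque': array([-0.01179299,  0.01678807,  0.03491011]), 'grip_width': 0.08784847783217745}
scene {'fx': 390.5194247232587, 'fy': 390.5194247232587, 'cx': 279.2937472866728, 'cy': 211.82501277990522, 'k1': 0.02929222144161992, 'eye': array([1.1374414 , 0.08690885, 0.63371232]), 'rotation': array([4.77205358e+01, 2.41921890e-02, 9.83731852e+01])}
top {'fx': 482.66265646784115, 'fy': 482.66265646784115, 'cx': 268.101571845288, 'cy': 216.6428600102521, 'k1': -0.11972316260014515, 'eye': array([ 0.41017347, -0.01808075,  0.97078362]), 'rotation': array([  9.98907554,   1.6683799 , -89.60202953])}
wrist {'fx': 364.79831109206697, 'fy': 364.79831109206697, 'cx': 277.2406874284588, 'cy': 209.90057428626204, 'k1': -0.007513185710493362, 'eye': array([0.35680929, 0.57774305, 0.38428288]), 'rotation': array([-1.56504829e+01, -7.12268032e-02, -1.15573837e+02])}
```

View pics/scene0.png

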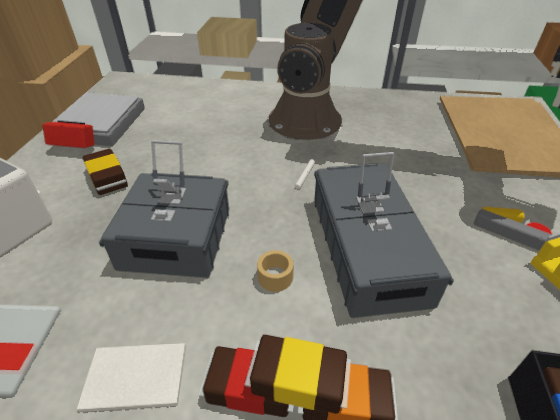

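View pics/top0.png

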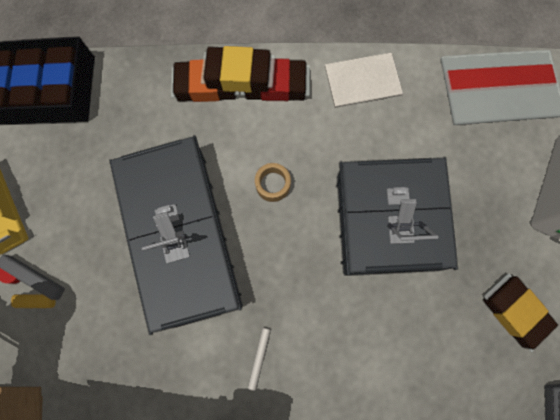

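View pics/wrist0.png

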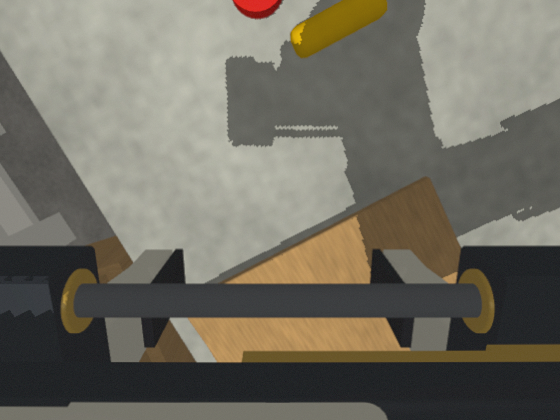

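```bash
cat > h.py <<'E'
import numpy as np, cv2
from scipy.spatial.transform import Rotation as R
from station import r, eyes
def ray(n,uv,c=None):
    c=c or eyes.get_calibration(n)
    d=np.array([(uv[0]-c['cx'])/c['fx'],(uv[1]-c['cy'])/c['fy']]); p=d.copy()
    for _ in range(20): p=d/(1+c['k1']*(p@p))
    v=R.from_euler('xyz',c['rotation'],degrees=True).apply([p[0],-p[1],-1]); return c['eye'],v
def plane(n,uv,z,c=None):
    e,v=ray(n,uv,c); return e+v*(z-e[2])/v[2]
def tri(n1,a,n2,b):
    e1,v1=ray(n1,a);e2,v2=ray(n2,b)
    s=np.linalg.lstsq(np.c_[v1,-v2],e2-e1,rcond=None)[0]
    p,q=e1+s[0]*v1,e2+s[1]*v2; return (p+q)/2,np.linalg.norm(p-q)
def proj(n,P,c=None):
    c=c or eyes.get_calibration(n)
    q=R.from_euler('xyz',c['rotation'],degrees=True).inv().apply(np.array(P)-c['eye'])
    s=np.array([q[0],-q[1]])/-q[2]; s=s*(1+c['k1']*(s@s)); return s*c['fx']+[c['cx'],c['cy']]
E
python3 - <<'E'
import cv2
a=cv2.imread('pics/top0.png')[125:345,95:265]; cv2.imwrite('pics/topz.png',cv2.resize(a,None,fx=2.7,fy=2.7,interpolation=cv2.INTER_CUBIC))
a=cv2.imread('pics/scene0.png')[140:315,300:460]; cv2.imwrite('pics/scenez.png',cv2.resize(a,None,fx=3.4,fy=3.4,interpolation=cv2.INTER_CUBIC))
E
```

```text
(no output)
```

View pics/topz.png

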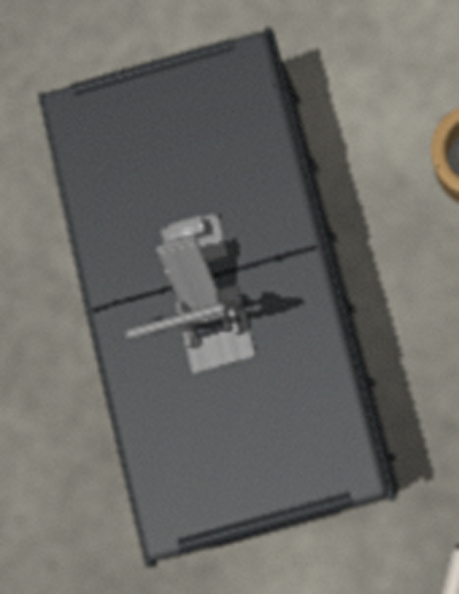

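View pics/scenez.png

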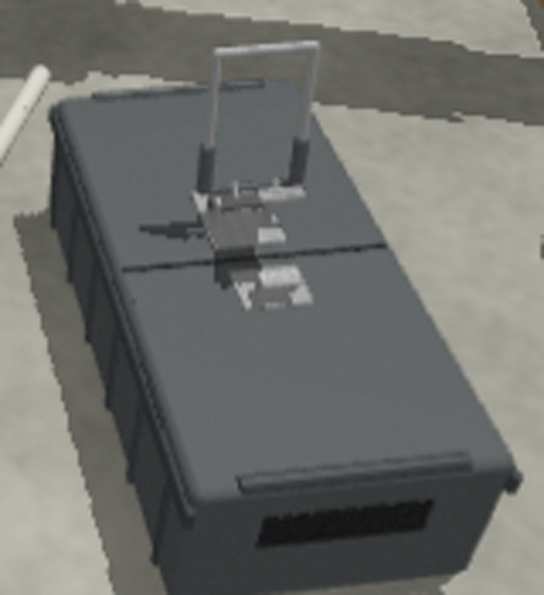

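```bash
python3 - <<'E'
from h import *
T=lambda p:np.array(p)/2.7+[95,125]
S=lambda p:np.array(p)/3.4+[300,140]
C=np.array([plane('top',T(p),.1) for p in [(42,95),(268,30),(392,495),(150,562)]])
print(C); print([np.linalg.norm(C[i]-C[i-1]) for i in range(4)])
print('centre',C.mean(0)); d=(C[0]-C[3]+C[1]-C[2]); print('yaw',np.degrees(np.arctan2(d[1],d[0])), [np.degrees(np.arctan2(v[1],v[0])) for v in (C[0]-C[3],C[1]-C[2],C[0]-C[1],C[3]-C[2])])
C2=np.array([plane('scene',S(p),.1) for p in [(520,478),(190,500),(55,103)]]);print(C2)
L=tri('top',T((127,334)),'scene',S((319,43)));Rr=tri('top',T((222,308)),'scene',S((216,49)));print(L,Rr)
print('lever tip', [tri('top',T(a),'scene',S(b)) for a,b in [((160,246),(286,240)),((205,238),(212,246))]])
E
```

```text
[[0.672899   0.31160608 0.1       ]
 [0.71929424 0.15047909 0.1       ]
 [0.39720133 0.05703275 0.1       ]
 [0.35067035 0.21799438 0.1       ]]
[np.float64(0.3355509707381165), np.float64(0.16767356480797685), np.float64(0.33537451510946426), np.float64(0.1675523169069088)]
centre [0.53501623 0.18427807 0.1       ]
yaw 16.188955602907253 [np.float64(16.199282128322245), np.float64(16.17862364424235), np.float64(106.06333679956946), np.float64(106.12358631820277)]
[[0.68522685 0.31712113 0.1       ]
 [0.72327496 0.15524152 0.1       ]
 [0.4040552  0.06443628 0.1       ]]
(array([0.49052019, 0.20765567, 0.21820754]), np.float64(0.004826865780232206)) (array([0.50605468, 0.15101981, 0.21932524]), np.float64(0.004835911916798648))
lever tip [(array([0.55827519, 0.20760332, 0.132343  ]), np.float64(0.0069105049235582)), (array([0.56448786, 0.17249481, 0.12952017]), np.float64(0.01802603950422011))]
```

```bash
python3 -m crank '[[0.013,-0.037,0.03,0,0,-4],[0.025,-0.074,0.05,0,0,-8],[0.038,-0.111,0.075,0,0,-12],[0.05,-0.149,0.075,0,0,-16],[0.063,-0.186,0.075,0,0,-20],[0.076,-0.223,0.075,0,0,-24],[0.088,-0.26,0.075,0,0,-28],[0.1,-0.297,0.075,0,0,-32],[0.113,-0.335,0.075,0,0,-36],[0.126,-0.372,0.075,0,0,-40],[0.138,-0.409,0.075,0,0,-44],[0.15,-0.446,0.075,0,0,-48]]' 0
python3 -m crank '[[0,0,0,0,0,0],[0,0,0,0,0,0]]'
python3 - <<'E'
from h import *
s=r.sense();print(s['tcp_pos'],s['tcp_rot'],s['time_s'],s['joint_positions'],s['wrist_force'],eyes.get_calibration('wrist'))
cv2.imwrite('pics/w1.png',eyes.read_camera('wrist')[:,:,::-1])
cv2.imwrite('pics/s1.png',eyes.read_camera('scene')[:,:,::-1])
E
```

```text
time_s: 1.15
tcp_pos: [0.4409, 0.1607, 0.301]
tcp_rot: [-90.0, -0.0, -163.7]
wrist_force: [1.6, -0.5, -0.3]
grip_width: 0.0129
time_s: 1.32
tcp_pos: [0.4411, 0.1587, 0.3011]
tcp_rot: [-90.0, -0.0, -164.0]
wrist_force: [0.0, 0.2, 0.5]
grip_width: 0.0021
[0.44109003 0.15869281 0.30112464] [-9.00248856e+01 -3.58442995e-02 -1.63950239e+02] 1.3167 [ 4.39050782e+01 -1.86439235e+00 -1.69664922e+01 -4.01324275e-02
 -7.49179672e+01 -2.78448752e+01] [0.04471207 0.23790394 0.49397395] {'fx': 364.79831109206697, 'fy': 364.79831109206697, 'cx': 277.2406874284588, 'cy': 209.90057428626204, 'k1': -0.007513185710493362, 'eye': array([0.46175033, 0.08917805, 0.45963138]), 'rotation': array([-1.56718957e+01, -7.31130564e-02, -1.63977715e+02])}
```

View pics/w1.png

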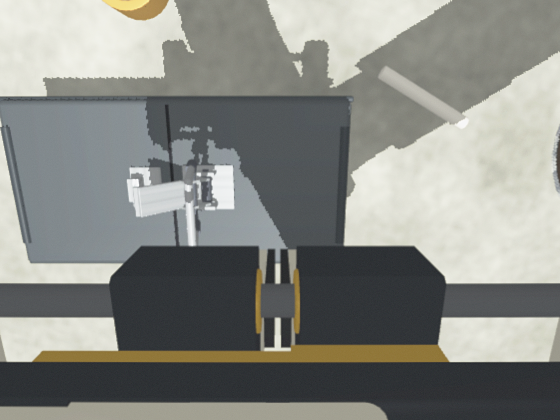

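View pics/s1.png

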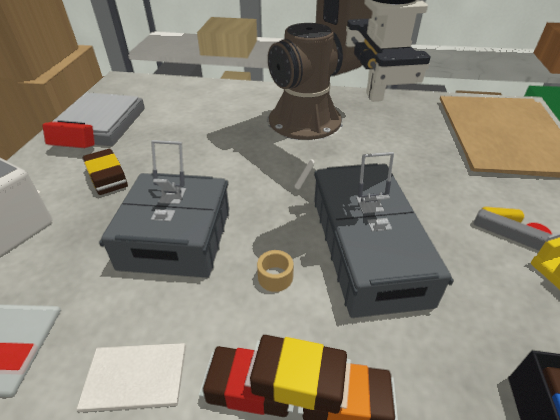

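```bash
python3 - <<'E'
from h import *
u=np.array([np.cos(np.radians(16.2)),np.sin(np.radians(16.2))]);w=np.array([-u[1],u[0]])
o=np.array([.538,.185])
def f(p): q=p[:2]-o; return np.round([q@u,q@w,p[2]],4)
for n,uv,z in [('wrist',(200,98),.1),('wrist',(40,98),.1),('wrist',(340,98),.1),('wrist',(100,263),.1),('wrist',(352,98),.1),('wrist',(344,243),.1),('wrist',(168,104),.1),('wrist',(177,245),.1),('wrist',(235,187),.105),('wrist',(190,166),.218),('wrist',(136,216),.17),('wrist',(133,190),.17)]:
    p=plane(n,uv,z);print(uv,np.round(p,4),f(p))
print(f(r.sense()['tcp_pos']))
E
```

```text
(200, 98) [0.5337 0.1031 0.1   ] [-0.027  -0.0774  0.1   ]
(40, 98) [0.6791 0.1452 0.1   ] [ 0.1243 -0.0776  0.1   ]
(340, 98) [0.4069 0.0662 0.1   ] [-0.159  -0.0775  0.1   ]
(100, 263) [0.5985 0.2975 0.1   ] [0.0894 0.0911 0.1   ]
(352, 98) [0.396  0.0631 0.1   ] [-0.1704 -0.0775  0.1   ]
(344, 243) [0.3556 0.2031 0.1   ] [-0.1701  0.0683  0.1   ]
(168, 104) [0.5616 0.1169 0.1   ] [ 0.0036 -0.072   0.1   ]
(177, 245) [0.5236 0.2543 0.1   ] [0.0055 0.0706 0.1   ]
(235, 187) [0.4803 0.1757 0.105 ] [-0.058   0.0072  0.105 ]
(190, 166) [0.5067 0.1434 0.218 ] [-0.0417 -0.0312  0.218 ]
(136, 216) [0.5496 0.2069 0.17  ] [0.0172 0.0178 0.17  ]
(133, 190) [0.5559 0.1858 0.17  ] [ 0.0174 -0.0042  0.17  ]
[-0.1001  0.0038  0.301 ]
```

```bash
python3 -m crank '[[0,0,-0.035,0,0,0],[0,0,-0.07,0,0,0],[0,0,-0.103,0,0,0],[0,0,-0.103,0,0,0]]'
python3 -m crank '[[0.012,0.004,0,0,0,0],[0.024,0.007,0,0,0,0],[0.034,0.01,0,0,0,0],[0.042,0.0123,0,0,0,0],[0.05,0.0145,0,0,0,0],[0.058,0.017,0,0,0,0],[0.066,0.019,0,0,0,0],[0.066,0.019,0,0,0,0]]'
python3 - <<'E'
from h import *
print(r.sense()['wrist_force'],r.sense()['tcp_pos'])
cv2.imwrite('pics/w2.png',eyes.read_camera('wrist')[:,:,::-1])
cv2.imwrite('pics/s2.png',cv2.resize(eyes.read_camera('scene')[120:320,280:470,::-1],None,fx=3,fy=3))
E
```

```text
time_s: 1.75
tcp_pos: [0.4371, 0.1599, 0.1921]
tcp_rot: [-89.9, -0.6, -163.7]
wrist_force: [-1.1, -1.2, -0.4]
grip_width: 0.0001
time_s: 2.42
tcp_pos: [0.5046, 0.1793, 0.1921]
tcp_rot: [-89.9, -0.6, -163.7]
wrist_force: [0.3, 0.4, 0.8]
grip_width: 0.0003
[0.29311123 0.36853718 0.82779999] [0.50463408 0.17928644 0.19211398]
```

View pics/s2.png

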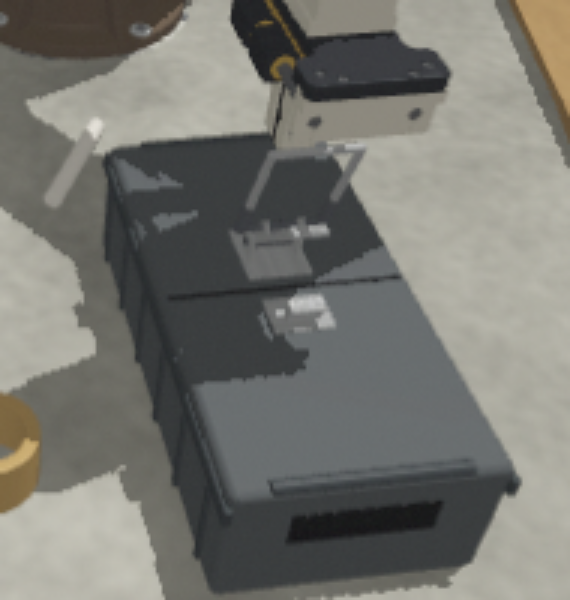

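View pics/w2.png

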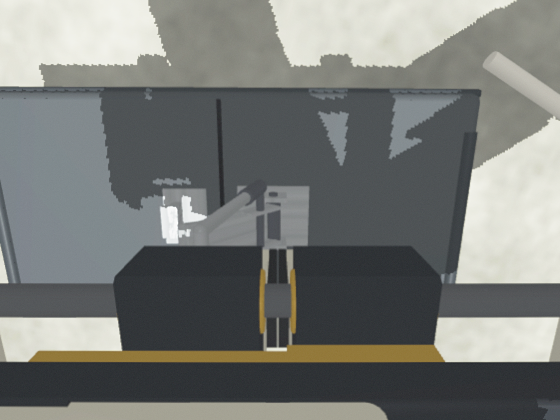

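```bash
python3 -m crank '[[0.008,0.0025,0,0,0,0],[0.016,0.005,0,0,0,0],[0.022,0.0065,0.002,0,0,0],[0.022,0.0065,0.002,0,0,0],[0.022,0.0065,0.002,0,0,0],[0.022,0.0065,0.002,0,0,0]]'
python3 - <<'E'
from h import *
print(r.sense()['wrist_force'],r.sense()['tcp_pos'])
cv2.imwrite('pics/w3.png',eyes.read_camera('wrist')[:,:,::-1])
cv2.imwrite('pics/s3.png',cv2.resize(eyes.read_camera('scene')[120:320,280:470,::-1],None,fx=3,fy=3))
E
```

```text
time_s: 3.02
tcp_pos: [0.5251, 0.1851, 0.1937]
tcp_rot: [-89.9, -0.7, -163.7]
wrist_force: [-0.4, -0.4, -0.7]
grip_width: 0.0001
[-0.40985206 -0.38257768 -0.72578127] [0.52506518 0.18512984 0.19374451]
```

View pics/s3.png

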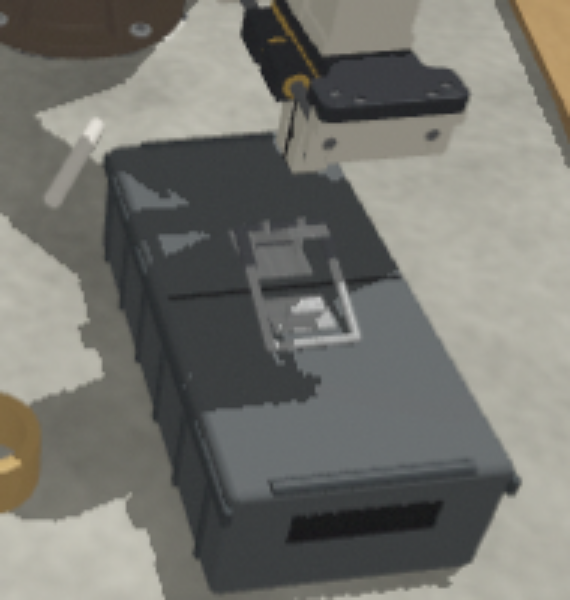

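View pics/w3.png

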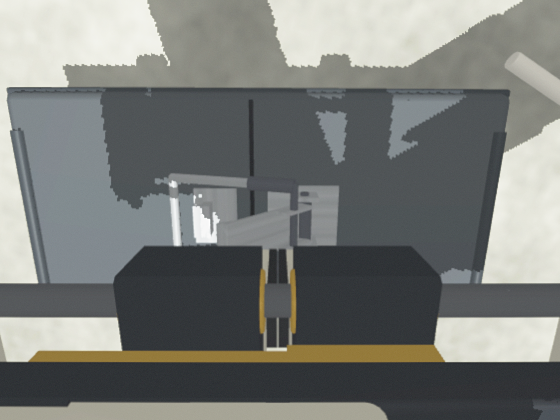

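```bash
python3 -m crank '[[0,0,0.02,0,0,0],[0.02,0.006,0.02,0,0,0],[0.042,0.013,0.02,0,0,0],[0.064,0.0192,0.02,0,0,0],[0.064,0.0192,0.02,0,0,0],[0.064,0.0192,-0.01,0,0,0],[0.064,0.0192,-0.03,0,0,0],[0.064,0.0192,-0.045,0,0,0],[0.064,0.0192,-0.045,0,0,0]]'
python3 - <<'E'
from h import *
print(r.sense()['wrist_force'],r.sense()['tcp_pos'])
cv2.imwrite('pics/w4.png',eyes.read_camera('wrist')[:,:,::-1])
cv2.imwrite('pics/s4.png',cv2.resize(eyes.read_camera('scene')[120:320,280:470,::-1],None,fx=3,fy=3))
E
```

```text
time_s: 3.87
tcp_pos: [0.5865, 0.2032, 0.1453]
tcp_rot: [-89.8, -1.0, -163.7]
wrist_force: [-0.9, -0.7, 0.0]
grip_width: 0.0001
[-0.9419137  -0.71841977  0.01692408] [0.58651254 0.20316441 0.1452605 ]
```

View pics/s4.png

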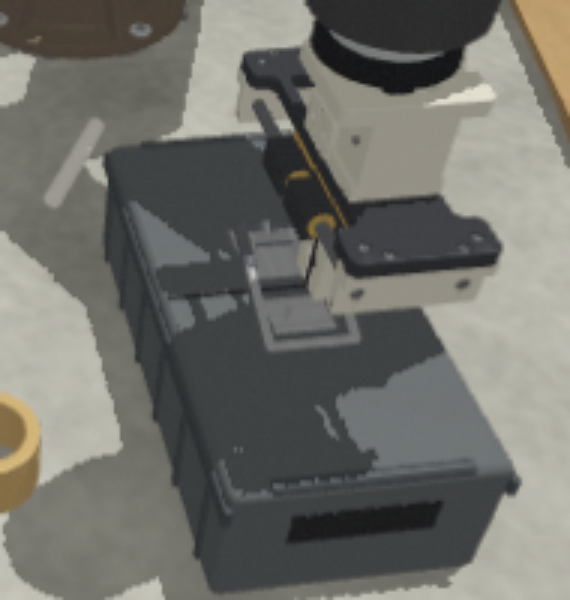

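View pics/w4.png

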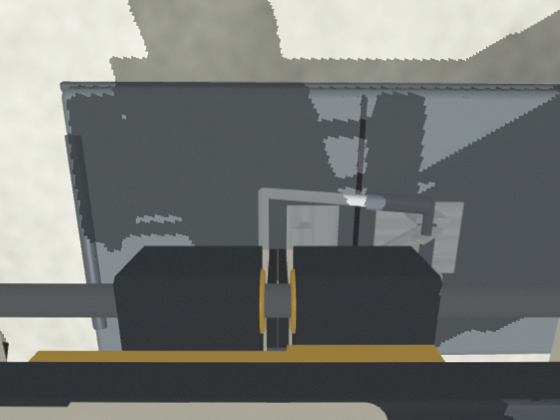

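```bash
python3 - <<'E'
from h import *
t=r.sense()['tcp_pos']
print((proj('scene',t)-[280,120])*3,(proj('scene',t+[0,0,.066])-[280,120])*3, proj('wrist',t),proj('top',t))
cv2.imwrite('pics/t4.png',cv2.resize(eyes.read_camera('top')[100:300,90:290,::-1],None,fx=3,fy=3))
E
```

```text
[319.7302217  283.35478233] [341.13261279 198.36351731] [278.25456778 266.95522634] [156.59885608 197.57152104]
```

View pics/t4.png

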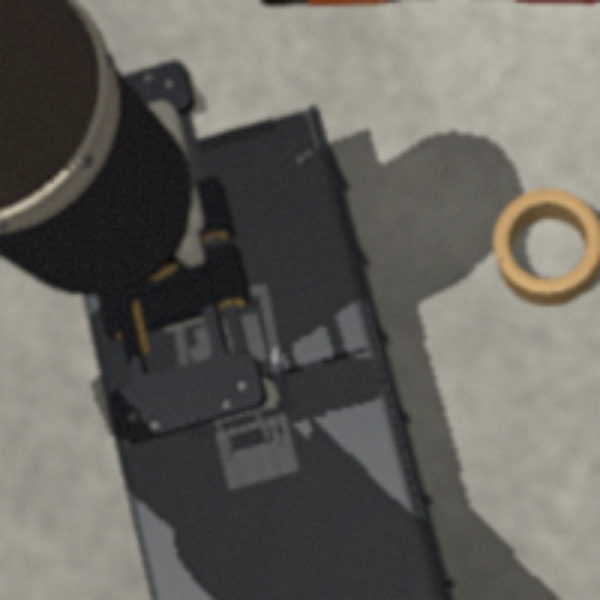

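```bash
python3 -m crank '[[-0.0096,-0.0028,0,0,0,0],[-0.0192,-0.0056,0,0,0,0],[-0.0288,-0.0084,0,0,0,0],[-0.0384,-0.0112,0.005,0,0,0],[-0.048,-0.014,0.01,0,0,0],[-0.0576,-0.0168,0.017,0,0,0],[-0.0672,-0.0196,0.017,0,0,0],[-0.0672,-0.0196,0.017,0,0,0]]'
python3 - <<'E'
from h import *
print(r.sense()['wrist_force'],r.sense()['tcp_pos'])
cv2.imwrite('pics/w5.png',eyes.read_camera('wrist')[:,:,::-1])
cv2.imwrite('pics/s5.png',cv2.resize(eyes.read_camera('scene')[120:320,280:470,::-1],None,fx=3,fy=3))
E
```

```text
time_s: 4.68
tcp_pos: [0.5198, 0.1841, 0.1675]
tcp_rot: [-89.9, -0.6, -163.7]
wrist_force: [0.1, -0.4, 0.8]
grip_width: 0.0005
[ 0.11928643 -0.4491875   0.78091485] [0.51978131 0.1840619  0.16749045]
```

View pics/s5.png

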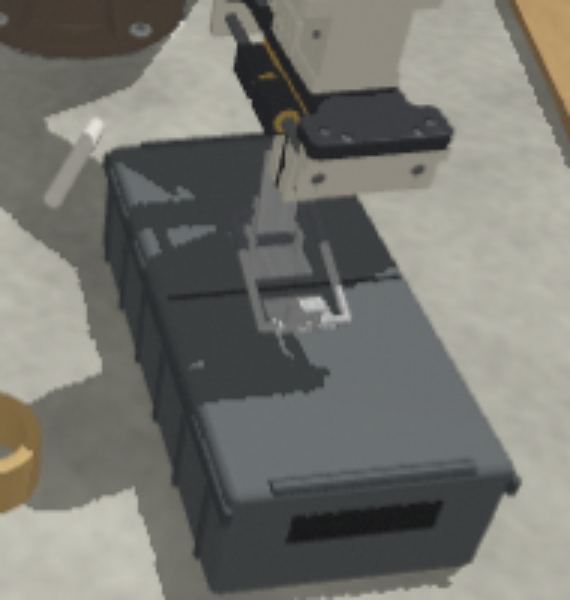

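View pics/w5.png

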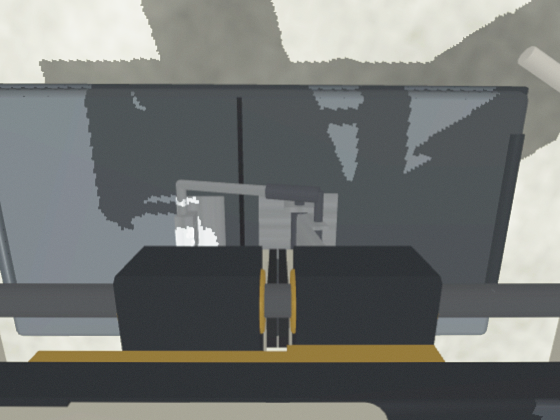

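```bash
python3 -m crank '[[-0.009,-0.0045,-0.007,0,0,0],[-0.0185,-0.008,-0.014,0,0,0],[-0.026,-0.01,-0.021,0,0,0],[-0.034,-0.013,-0.03,0,0,0],[-0.04,-0.0145,-0.036,0,0,0],[-0.04,-0.0145,-0.036,0,0,0]]'
python3 - <<'E'
from h import *
print(r.sense()['wrist_force'],r.sense()['tcp_pos'])
cv2.imwrite('pics/w6.png',eyes.read_camera('wrist')[:,:,::-1])
cv2.imwrite('pics/s6.png',cv2.resize(eyes.read_camera('scene')[120:320,280:470,::-1],None,fx=3,fy=3))
E
```

```text
time_s: 5.28
tcp_pos: [0.4794, 0.1691, 0.1292]
tcp_rot: [-89.8, -0.8, -163.7]
wrist_force: [-0.3, -0.1, 0.2]
grip_width: 0.0007
[-0.26337514 -0.10985042  0.16077351] [0.47944906 0.16906785 0.12917975]
```

View pics/s6.png

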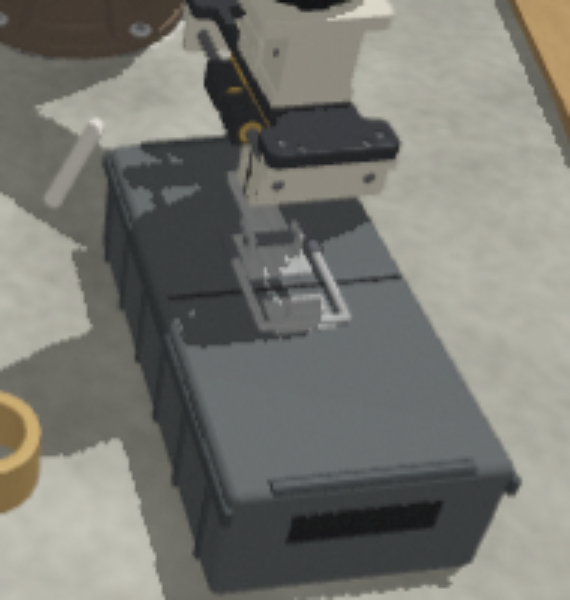

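View pics/w6.png

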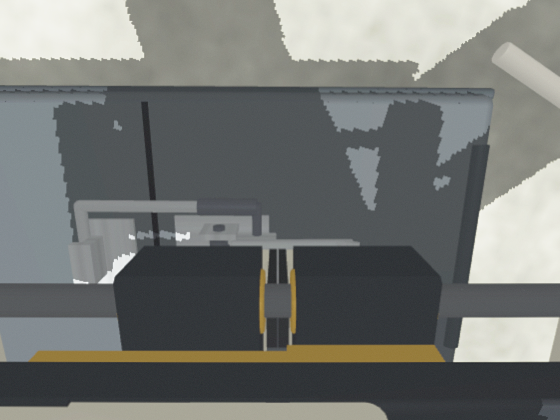

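```bash
python3 -m crank '[[-0.005,-0.0014,-0.004,0,0,0],[-0.01,-0.0028,-0.008,0,0,0],[-0.013,-0.0037,-0.011,0,0,0],[-0.013,-0.0037,-0.014,0,0,0],[-0.013,-0.0037,-0.014,0,0,0]]'
python3 - <<'E'
from h import *
print(r.sense()['wrist_force'],r.sense()['tcp_pos'])
cv2.imwrite('pics/w7.png',eyes.read_camera('wrist')[:,:,::-1])
cv2.imwrite('pics/s7.png',cv2.resize(eyes.read_camera('scene')[120:320,280:470,::-1],None,fx=3,fy=3))
E
```

```text
time_s: 5.8
tcp_pos: [0.4678, 0.166, 0.1165]
tcp_rot: [-89.8, -0.7, -163.6]
wrist_force: [-0.0, -0.1, -0.1]
grip_width: 0.0001
[-0.04054326 -0.12582962 -0.06419798] [0.46775454 0.16600654 0.11646286]
```

View pics/s7.png

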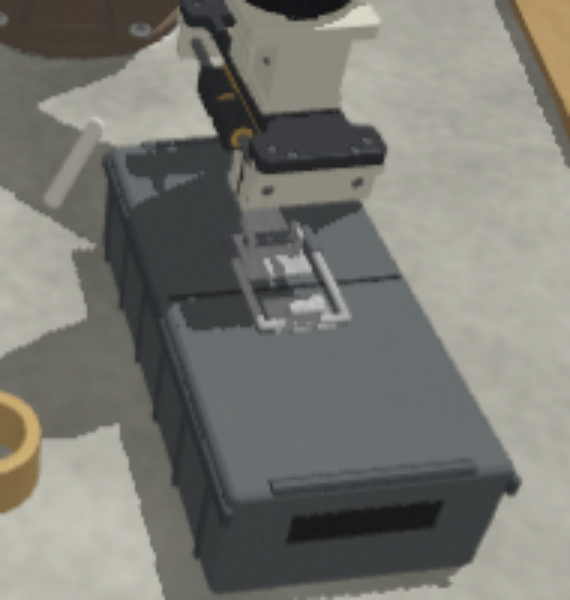

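View pics/w7.png

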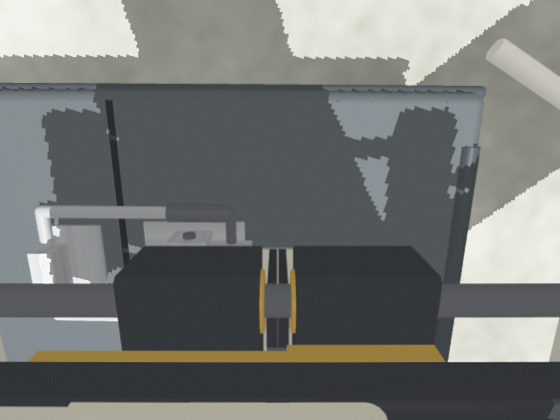

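```bash
python3 -m crank '[[-0.004,-0.001,-0.001,0,0,0],[-0.004,-0.001,-0.003,0,0,0],[-0.004,-0.001,-0.004,0,0,0],[-0.004,-0.001,-0.004,0,0,0]]'
```

```text
time_s: 6.23
tcp_pos: [0.4657, 0.1661, 0.1158]
tcp_rot: [-89.8, -0.4, -163.5]
wrist_force: [-8.1, -2.2, 28.4]
grip_width: 0.0001
```

Firm contact at z≈0.116, the height of the lever's top when flat. I'll back off and look.

```bash
python3 -m crank '[[0,0,0.01,0,0,0],[0,0,0.03,0,0,0],[0,0,0.06,0,0,0],[-0.02,0.02,0.09,0,0,0],[-0.04,0.05,0.12,0,0,0],[-0.05,0.08,0.14,0,0,0],[-0.05,0.11,0.14,0,0,0],[-0.05,0.14,0.14,0,0,0],[-0.05,0.16,0.14,0,0,0],[-0.05,0.16,0.14,0,0,0]]'
python3 - <<'E'
from h import *
print(r.sense()['wrist_force'],r.sense()['tcp_pos'])
cv2.imwrite('pics/w8.png',eyes.read_camera('wrist')[:,:,::-1])
a=cv2.resize(eyes.read_camera('scene')[120:320,280:470,::-1],None,fx=2,fy=2);b=eyes.read_camera('top')[:,:,::-1];cv2.imwrite('pics/t8f.png',b)
b=cv2.resize(b[100:300,90:290],None,fx=2,fy=2)
cv2.imwrite('pics/st8.png',np.hstack([a,b]))
E
```

```text
time_s: 7.07
tcp_pos: [0.4155, 0.3292, 0.2551]
tcp_rot: [-89.8, -0.4, -163.4]
wrist_force: [0.0, -0.2, 0.6]
grip_width: 0.0006
[ 0.03878761 -0.18003141  0.62923115] [0.41548923 0.32916048 0.25508379]
```

View pics/st8.png

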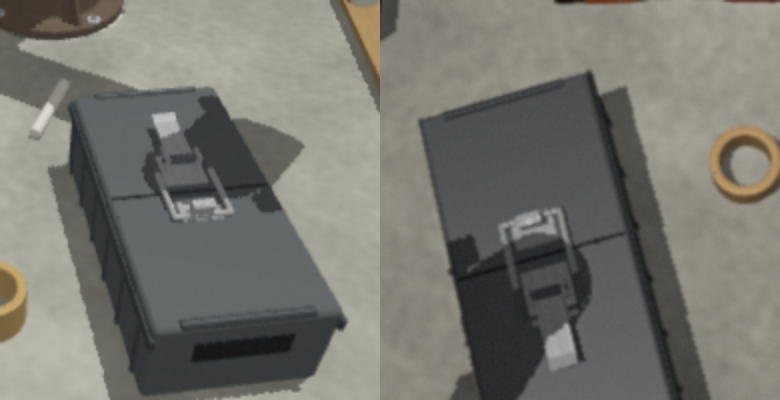

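View pics/w8.png

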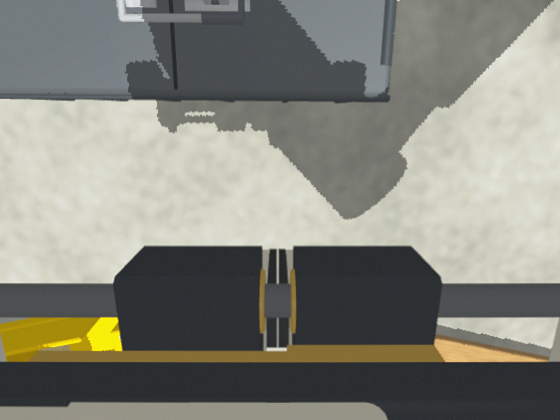

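View pics/t8f.png

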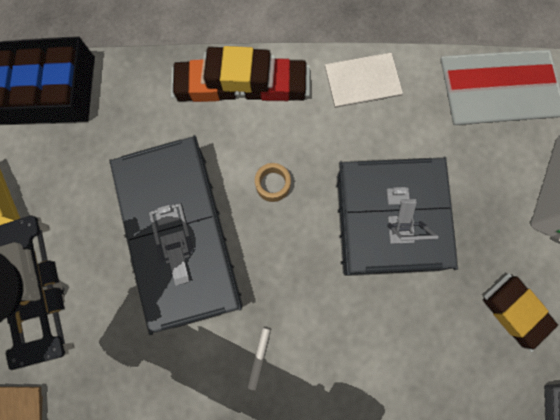

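```bash
python3 - <<'E'
from h import *
u=np.array([np.cos(np.radians(16.2)),np.sin(np.radians(16.2))]);w=np.array([-u[1],u[0]])
o=np.array([.538,.19])
def f(p): q=p[:2]-o; return np.round([q@u,q@w,p[2]],4)
for a,b in [((188.5,281),(355.5,177.5)),((174.5,284.5),(366.5,176))]:
    p,e=tri('top',a,'scene',b);print(f(p),e)
a=cv2.imread('pics/t8f.png')[190:300,130:220];cv2.imwrite('pics/tz8.png',cv2.resize(a,None,fx=5,fy=5,interpolation=cv2.INTER_CUBIC))
cv2.imwrite('pics/sz8.png',cv2.resize(eyes.read_camera('scene')[165:240,335:420,::-1],None,fx=7,fy=7,interpolation=cv2.INTER_CUBIC))
E
```

```text
[-0.1014 -0.0125  0.1186] 0.0034940670098589535
[-0.1009  0.0123  0.1204] 0.0022654091936299904
```

View pics/sz8.png

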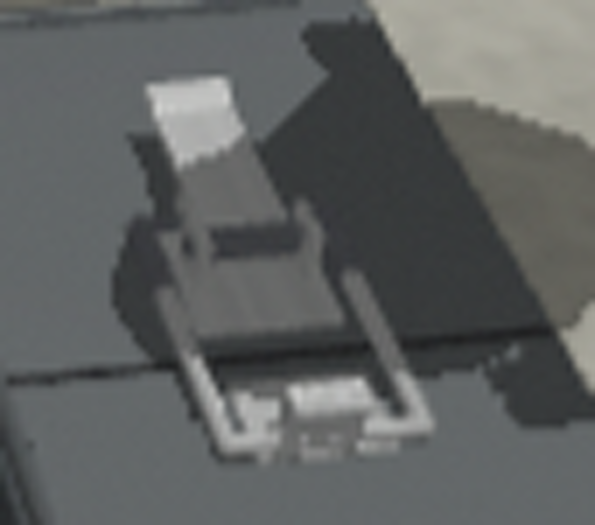

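View pics/tz8.png

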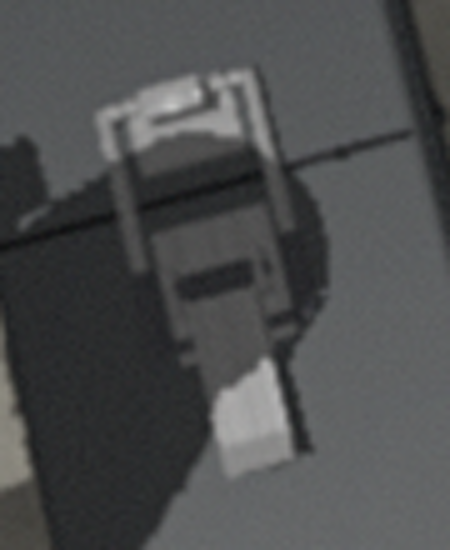

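The lever tip measures z≈0.119 at crate x≈-101, which is flat (119 mm expected). The bar passes under the keeper's lip, and the square latch looks unchanged. I'm handing the job in.

```bash
python3 -c "
from station import r
print(r.sense()['time_s'],r.sense()['wrist_force']); print(r.job_done())"
```

```text
7.2667 [ 0.7339915  -0.41911202  0.02086187]
the job is handed in; nothing more can be done
None
```

The long crate's latch is closed and the job was handed in at 7.3 s; the simulator gives no verdict.

**What I did:** With the gripper shut, I pushed the bail past upright so its bar fell behind the keeper. I then swung the lever over and pressed it flat, with about 28 N upward on the tool, and moved the arm clear.

**Last checks:**
- **Lever:** the two-camera measurement puts its tip at 118.6–120.4 mm over the bench, against 119 expected when flat.
- **Bar:** in the last close-ups it passes under the keeper's lip, drawn up to the post. I judged this by eye and did not measure the bar's x.
- **Square crate:** its latch looks unchanged in the before and after top views, also by eye; the arm never went near it.
- **Robot:** the tool was clear of everything, with wrist force below 1 N.

**Disagreements:** The top and scene cameras differed by about 5–10 mm on the crate corners. I used values in between, checked against the wrist camera. The tool also settled about 6 mm lower than commanded on its first descent, but this caused no trouble.

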